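# Scrape the rubble chips off the school desk top

### The job

Pick up the blue scraper block by its yellow grip and use it to push both red-brown brick chips across the white desk top and over its edge into the steel catch tray. Move the chips only with the scraper, never with the gripper or arm, then leave the scraper standing upright on the cleared desk top and let go.

Things in the scene. Friction and masses are not known exactly. Their poses are not given: they have to be found in the camera images.
- scraper_grip (a point): Centre of the yellow grip of the loose blue scraper block (175 to 350 g), standing on the table. Foot 160 mm (own x) by 36 mm (y), 40 mm high, black rubber sole. Grip 75 mm (x) by 24 mm thick (y), from 38 to 92 mm above the sole; this point is 65 mm above it. z up; both long faces alike. Not the brown and grey board eraser (140 x 45 x 36 mm, no grip) beside it.
- board: White school desk top on a closed green frame, fixed, 240 by 240 mm, its flat rimless top 60 mm above the table. Origin: its centre, at table height; z up. Along its -y edge sits the open steel catch tray, built onto it, 270 mm along x, from y = -120 to -260 mm, 35 mm high, walls 4 mm; chips pushed over the -y edge drop into it.
- chip_a_center (a point): Centre of the first loose red-brown brick chip, about 30 x 27 mm and 12 mm thick, 14 to 28 g, lying flat on the white desk top in its -x half (this point is 6 mm above the top).
- chip_b_center (a point): Centre of the second loose red-brown brick chip, of the same size, lying flat on the white desk top in its +x half.
Not all that is in view belongs to the job. Several things look just like the part that bears scraper_grip: the one meant starts nearest to the robot's base. What is shaped like the part that bears chip_a_center but purple is not meant.

How it is judged:
By the outcome, as a careful person would: the job done as asked, in the order asked, and still so for the second after the job is handed in, with the robot touching nothing.
It also fails if it takes over 42 s, if anything falls off the work surface, if the arm or the gripper's body presses on something with over 40 N, if the wrist force passes 120 N, or if a joint passes its speed limit or range.

### The arm

A 6-joint arm with a two-finger parallel gripper is mounted at the origin on the work surface. World frame = base frame: x ahead of the robot, y to its left, z up, the work surface at z = 0. Lengths are in m, angles in degrees, forces in N, time in s.
With the tool pointing down it reaches from about 0.4 to 0.825 m from the base axis. Payload 7 kg.
Tool frame: the origin (TCP) lies at the very end of the fingers, on their centre line; the grasp point (between the pads) lies 19 mm behind it (ctrl.tcp_to_grasp is the distance from the TCP to the grasp point, in m); z points along the fingers, x is the direction in which the jaws open and shut, and the axes are right-handed (so a half turn about z gives the same grasp; the last joint's range is limited). The gripper opens to 88 mm and grips with 3 to 60 N. Pads are 19 mm wide; open, the fingers measure 130 mm over their backs; the gripper's body (78 mm by 193 mm) begins 47 mm behind the grasp point.
Start: joints at [-60.327, 20.546, 0.682, 0, -70.136, -16.507], TCP at [0.154, -0.657, 0.196] pointing down, gripper open.
Joint ranges: [-176.03, 176.03], [-82.01, 121.73], [-58.28, 71.71], [-173.87, 95.51], [-174.79, -0.11], [-173.66, 173.66]. Speed limits (degrees/s): [136.94, 136.94, 172.46, 180, 180, 180].

### API

Orientations are given as [roll, pitch, yaw] about the fixed x, y, z axes, in that order (R = Rz(yaw) Ry(pitch) Rx(roll)).
In Python, from plant import sensors, vision, ticket, ctrl gives the robot as it stands. The module is installed in compiled form; this text tells all that it offers.
- The arm moves only by the tool drive_tool, never from a script. Its argument "moves" is a list of rows, each a list of 6 numbers: the shift along the tool's x, y, z in units of 0.15 m (1.0 is 0.15 m), then the turn, a rotation vector about the tool's x, y, z in units of 60 degrees (1.0 is 60 degrees). In form: [[dx, dy, dz, rx, ry, rz], ...]. A call has 1 to 8 rows; each row is the pose to reach, as a shift and turn from the pose measured when the call began, along the tool's axes at that moment; what a row does not reach only later rows make up. A row lasts 1/10 s, in which the tool goes at most 50 mm and 8.59 degrees, less where a joint would pass 70% of its speed; a pose out of reach is approached as far as the arm can. A call with a number of a shift or a turn outside -1 to 1 is refused whole. A call with a gripper value outside its range is refused whole. "fingers" is the opening, from -1 (shut) to 1 (fully open), set as the call begins (left out, the last holds). The fingers move at their own pace and stop on an object; the grip force is fixed at half the most. Time passes only in rows, so rows that repeat a pose let the fingers close. It gives the time, the measured TCP pose, the force and the opening at its end, in the units of the state.
- sensors.get_obs(): the state, without advancing time (a new reading comes with each control period).
- vision.snapshot(name): name is "scene" or "top" or "wrist"; returns a dict with "pixels" (400x640x3 uint8, red, green, blue), "fx", "fy", "cx", "cy" (pixels), "R" (3x3) and "t" (3): a world point X has camera coordinates R X + t. Camera axes: x right, y down, z forward; pixel columns grow to the right and rows downward; lengths in m; the calibration is good to about 2 mm. A picture is of the moment at which its call begins. There is no depth.
- ticket.close_job(): hands the job in, once; it reports no verdict.
The state is a dict: "clock": time; "joint_pos": joint angles; "qvel": joint speeds; "tau": joint torques, N m; "tool_pos": TCP position; "orientation": TCP orientation; "force": force on the tool from outside, world axes, zero at the start; "moment": the same for the moment, N m; "opening": finger opening in m.
Only numpy, scipy, OpenCV 4.12 (cv2) and the standard library are available. Lean on these libraries where they do the work, as an engineer would, in place of code of your own. Each camera call takes 0.05 s, during which the arm holds its last target.

## Working session

There is one attempt and no reset: what is moved stays moved. The work goes in short steps, Python scripts to look and compute and a tool call to move; the robot and the scene stay as the last step left them, time stands still between calls to the robot, and variables do not carry over. Pictures are saved under pics/ and viewed, and the job is handed in when it is done.

Besides the shell and the picture viewer there is one more tool, called after ">>>" by a JSON object that holds its "fn" and its "kwargs". drive_tool: Moves the arm, as the interface text tells. Shifts and turns lie within -1 to 1; 1 stands for 0.15 m of shift or 60 degrees of turn. Its arguments: {"type":"object","properties":{"moves":{"type":"array"},"fingers":{"type":"number"}},"required":["moves"]}

```bash
mkdir -p pics; python3 - <<'E'
from plant import sensors, vision
import cv2,pickle
print(sensors.get_obs())
d={}
for n in ["scene","top","wrist"]:
    s=vision.snapshot(n); d[n]=s
    cv2.imwrite(f"pics/{n}0.png",s["pixels"][:,:,::-1])
    print(n,s["fx"],s["fy"],s["cx"],s["cy"],s["R"],s["t"])
pickle.dump(d,open("d0.pkl","wb"))
E
```

```text
{'clock': 0.0, 'joint_pos': array([-6.03284448e+01,  2.05890649e+01,  6.34201098e-01, -1.98632552e-02,
       -7.01342586e+01, -1.65062870e+01]), 'qvel': array([ 0.09550224,  0.04862574,  0.12668383, -0.03783493, -0.05262473,
       -0.02070186]), 'tau': array([ 1.02368849e-03, -5.82727182e+01,  2.93052775e+01,  6.99730530e+00,
        6.86197905e-03, -2.02287520e-04]), 'tool_pos': array([ 0.15358376, -0.65675615,  0.19525352]), 'orientation': array([-1.79992579e+02, -9.07554124e-02,  1.03158498e+02]), 'force': array([-0.45296266, -0.53948112,  0.88000047]), 'moment': array([0.07036031, 0.03563594, 0.01799732]), 'opening': 0.0876955725607202}
scene 488.8479644954581 488.8479644954581 315.4284921873296 200.2349570651058 [[-0.70714808  0.70704693 -0.00512097]
 [ 0.54191985  0.53731689 -0.64623017]
 [-0.45416348 -0.45975558 -0.76312538]] [ 0.30058043 -0.38384027  1.85532738]
top 374.8866847901689 374.8866847901689 315.79533166192954 199.78032411888745 [[-0.01501692 -0.99985987 -0.00739834]
 [-0.9828691   0.01612025 -0.18359867]
 [ 0.18369221  0.00451451 -0.98297344]] [0.19696979 0.62106141 0.82577036]
wrist 313.1611471876937 313.1611471876937 320.75048743104065 203.39958669298994 [[-0.2263051   0.97405595  0.00100859]
 [ 0.93070723  0.21592808  0.29522722]
 [ 0.28735004  0.06775013 -0.95542654]] [ 0.6732693  -0.03838954  0.39034096]
```

View pics/top0.png

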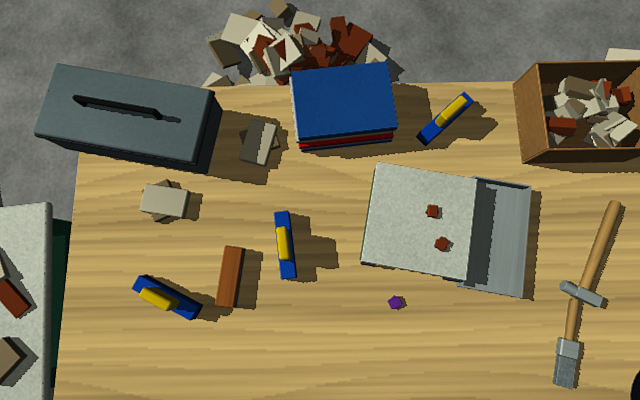

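View pics/scene0.png

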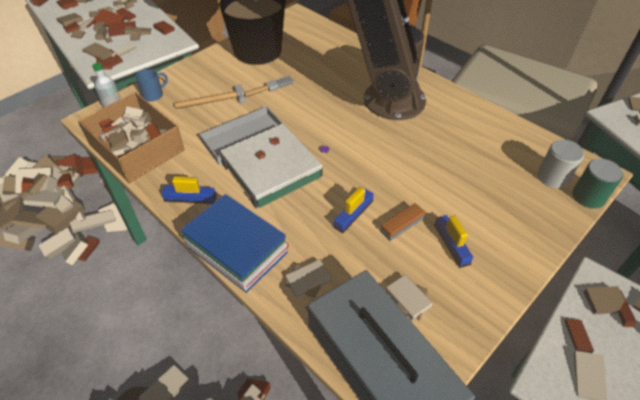

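View pics/wrist0.png

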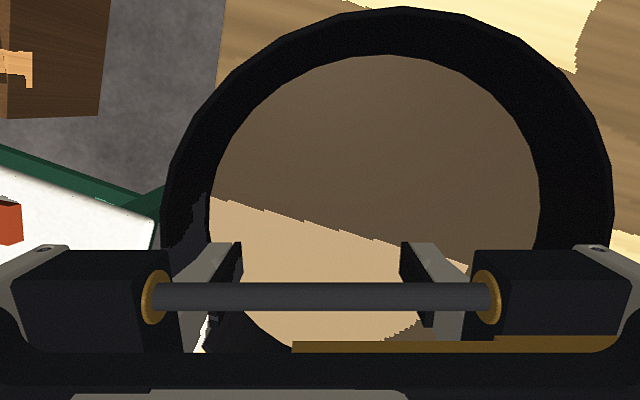

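The top view shows three blue scrapers, at (165,297), (285,244) and (445,118). The brown eraser is at (230,277). The chips on the desk are at (433,211) and (442,243), and the purple decoy is at (396,302). The tray is on the right of the desk. The scene view agrees. The wrist camera is looking down into a bucket. Next I'll measure these.

```bash
cat > h.py <<'E'
import numpy as np,cv2
def ray(s,uv,z):
    R=np.array(s["R"]);t=np.array(s["t"]);c=-R.T@t
    d=R.T@np.array([(uv[0]-s["cx"])/s["fx"],(uv[1]-s["cy"])/s["fy"],1])
    return c+d*(z-c[2])/d[2]
def proj(s,X):
    p=np.array(s["R"])@np.array(X)+np.array(s["t"]);return [s["fx"]*p[0]/p[2]+s["cx"],s["fy"]*p[1]/p[2]+s["cy"]]
def blobs(s,lo,hi,amin=20):
    h=cv2.cvtColor(s["pixels"],cv2.COLOR_RGB2HSV)
    m=cv2.inRange(h,np.array(lo),np.array(hi))
    n,l,st,c=cv2.connectedComponentsWithStats(m)
    out=[]
    for i in range(1,n):
        if st[i,4]>=amin:
            cs,_=cv2.findContours((l==i).astype(np.uint8),cv2.RETR_EXTERNAL,cv2.CHAIN_APPROX_NONE)
            out.append((st[i,4],c[i],cs[0][:,0,:]))
    return out
E
python3 - <<'E'
import pickle
from h import *
d=pickle.load(open("d0.pkl","rb"));np.set_printoptions(precision=4,suppress=True)
for n in ["top","scene"]:
    s=d[n]
    print(n,"yellow")
    for a,c,k in blobs(s,(22,150,100),(32,255,255),40):
        pts=np.array([ray(s,p,.092)[:2] for p in k],np.float32)
        print(a,c,ray(s,c,.08),cv2.minAreaRect(pts),np.hypot(*ray(s,c,.08)[:2]))
    print("blue")
    for a,c,k in blobs(s,(105,180,60),(125,255,255),80):
        pts=np.array([ray(s,p,.04)[:2] for p in k],np.float32)
        print(a,c,ray(s,c,.03),cv2.minAreaRect(pts))
    print("red")
    for a,c,k in blobs(s,(0,120,50),(12,255,255),30):
        if 225<c[0]<460 and 130<c[1]<260:
            pts=np.array([ray(s,p,.072)[:2] for p in k],np.float32)
            print(a,c,ray(s,c,.068),cv2.minAreaRect(pts))
s=d["top"]
im=s["pixels"][:,:,::-1]
cv2.imwrite("pics/cropA.png",cv2.resize(im[140:320,250:550],None,fx=2.66,fy=2.66,interpolation=cv2.INTER_CUBIC))
h=cv2.cvtColor(s["pixels"],cv2.COLOR_RGB2HSV); print(h[215,400],h[240,500],h[290,450],h[211,433],h[170,378])
E
```

```text
top yellow
314 [450.1242 109.8885] [ 0.8342 -0.1386  0.08  ] ((0.828549325466156, -0.13299213349819183), (0.02099490351974964, 0.09447690844535828), 41.66770935058594) 0.8456022890396218
296 [281.6824 242.6149] [0.5231 0.2654 0.08  ] ((0.5222970247268677, 0.26429396867752075), (0.07175544649362564, 0.020426983013749123), 6.324990749359131) 0.5866008260332011
337 [154.0475 298.9288] [0.4042 0.5458 0.08  ] ((0.4052167236804962, 0.5410983562469482), (0.07068848609924316, 0.021967174485325813), 62.25945281982422) 0.6792100772381866
blue
6533 [343.3518  99.4874] [0.8895 0.1128 0.03  ] ((0.887028694152832, 0.11401526629924774), (0.18197448551654816, 0.2491094172000885), 5.795255184173584)
101 [462.7525 105.2277] [ 0.8682 -0.1906  0.03  ] ((0.8529946208000183, -0.16502267122268677), (0.03209039568901062, 0.10367858409881592), 43.81480026245117)
261 [430.5364 130.1916] [ 0.8027 -0.104   0.03  ] ((0.8043254017829895, -0.10663724690675735), (0.034697797149419785, 0.06893378496170044), 41.26662063598633)
530 [285.5094 246.2811] [0.5179 0.2611 0.03  ] ((0.5222430229187012, 0.26240211725234985), 
[... 922 characters left out ...]
 0.08  ] ((0.5403754115104675, 0.2751048803329468), (0.09987328946590424, 0.03860770910978317), 8.841268539428711) 0.5974814299153423
252 [458.4881 230.0833] [0.4124 0.5486 0.08  ] ((0.42018985748291016, 0.5526746511459351), (0.0991775244474411, 0.03576751425862312), 49.316551208496094) 0.6863239169978573
blue
red
31 [274.0968 140.7419] [ 0.522 -0.095  0.068] ((0.5258840918540955, -0.09107054769992828), (0.019158702343702316, 0.020579619333148003), 44.690513610839844)
35 [260.3429 154.3143] [ 0.5957 -0.079   0.068 ] ((0.5981548428535461, -0.07560551166534424), (0.023211760446429253, 0.020206723362207413), 82.5103530883789)
[ 37  25 174] [ 72  19 135] [ 21 125 161] [  9 205  96] [ 41  27 181]
```

View pics/cropA.png

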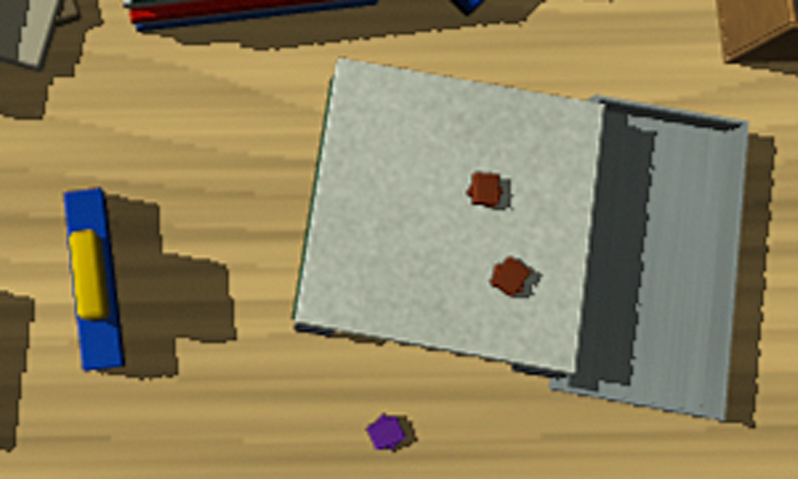

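```bash
python3 - <<'E'
import pickle
from h import *
d=pickle.load(open("d0.pkl","rb"));np.set_printoptions(precision=4,suppress=True)
s=d["top"]
for z in(0,.1,.2,.3):print("tcp col",z,proj(d["scene"],[.154,-.657,z]),proj(d["top"],[.154,-.657,z]),proj(d["wrist"],[.154,-.657,z]))
print("bucket base",ray(d["scene"],(258,60),0))
w=d["wrist"];print("wristcam",-np.array(w["R"]).T@w["t"])
h=cv2.cvtColor(s["pixels"],cv2.COLOR_RGB2HSV)
m=cv2.inRange(h,np.array((25,8,140)),np.array((60,60,255)))
m[:150]=0;m[310:]=0;m[:,:340]=0;m[:,560:]=0
m=cv2.morphologyEx(m,cv2.MORPH_OPEN,np.ones((5,5)));m=cv2.morphologyEx(m,cv2.MORPH_CLOSE,np.ones((25,25)))
cs,_=cv2.findContours(m,cv2.RETR_EXTERNAL,cv2.CHAIN_APPROX_NONE)
c=max(cs,key=cv2.contourArea)[:,0]
pts=np.array([ray(s,p,.06)[:2] for p in c],np.float32)
r=cv2.minAreaRect(pts);print(r,cv2.boxPoints(r))
for q in [(377,162.6),(477.4,178.7),(466.2,281),(361.7,262.2)]:print(ray(s,q,.06))
E
python3 -c "
import cv2
a=cv2.imread('pics/scene0.png');cv2.imwrite('pics/cropB.png',cv2.resize(a[0:150,160:460],None,fx=2.6,fy=2.6))"
```

```text
tcp col 0 [np.float64(251.53112950563536), np.float64(47.218206715400726)] [np.float64(690.8900040815174), np.float64(402.0069933339728)] [np.float64(319.5170144530669), np.float64(173.7555091680657)]
tcp col 0.1 [np.float64(248.98206519664683), np.float64(25.70400297659853)] [np.float64(739.5000877606248), np.float64(419.2699464157465)] [np.float64(319.2241355258735), np.float64(195.52888730224535)]
tcp col 0.2 [np.float64(246.2319222220049), np.float64(2.492687334758358)] [np.float64(802.7114089560695), np.float64(441.7182532163969)] [np.float64(318.6500201084711), np.float64(238.210114646091)]
tcp col 0.3 [np.float64(243.25593099787358), np.float64(-22.624796478842597)] [np.float64(888.2653946295611), np.float64(472.1011353029587)] [np.float64(317.0154719992545), np.float64(359.72665529150595)]
bucket base [ 0.1964 -0.5654  0.    ]
wristcam [ 0.0759 -0.674   0.3836]
((0.5752758383750916, -0.05318814516067505), (0.23944346606731415, 0.23835314810276031), 78.70525360107422) [[ 0.435  -0.1472]
 [ 0.6687 -0.1939]
 [ 0.7156  0.0409]
 [ 0.4819  0.0876]]
[0.7119 0.0393 0.06  ]
[ 0.6683 -0.1966  0.06  ]
[ 0.4319 -0.1492  0.06  ]
[0.4773 0.0847 0.06  ]
```

View pics/cropB.png

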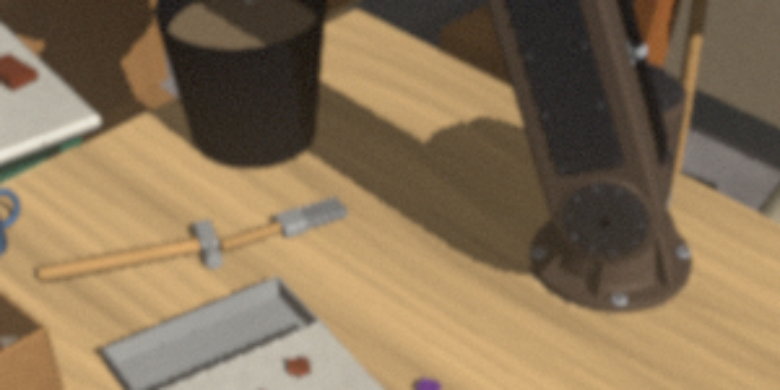

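I chose the scraper at (285,244): its grip is at about (0.522, 0.263), 0.59 m from the base. The other two, at (165,297) and (445,118), are 0.68 m and 0.84 m away. The brown eraser at (230,277) is ruled out. The crop confirms a blue foot with a yellow grip.

The board is at (0.574, -0.054) with a yaw of about -11.3° and measures 239x238 mm, which matches the given size. The gripper starts inside a bucket, so the first move is straight up.

>>> {"fn": "drive_tool", "kwargs": {"moves": [[0, 0, -0.33, 0, 0, 0], [0, 0, -0.66, 0, 0, 0], [0, 0, -1, 0, 0, 0], [0, 0, -1, 0, 0, 0], [0, 0, -1, 0, 0, 0]], "fingers": 1}}

```text
clock: 0.65
tool_pos: [0.154, -0.6574, 0.347]
orientation: [179.9, 0.1, 103.2]
force: [-0.3, 0.3, -0.4]
opening: 0.0877
```

>>> {"fn": "drive_tool", "kwargs": {"moves": [[0.2, 0.2, 0, 0, 0, 0], [0.4, 0.4, 0, 0, 0, 0], [0.6, 0.6, 0, 0, 0, 0], [0.8, 0.8, 0, 0, 0, 0], [1, 1, 0, 0, 0, 0], [1, 1, 0, 0, 0, 0]]}}

```text
clock: 1.25
tool_pos: [0.2675, -0.4735, 0.3461]
orientation: [179.9, -0.0, 103.4]
force: [1.5, 0.1, -0.7]
opening: 0.0879
```

>>> {"fn": "drive_tool", "kwargs": {"moves": [[0.2, 0.2, 0, 0, 0, 0], [0.4, 0.4, 0, 0, 0, 0], [0.6, 0.6, 0, 0, 0, 0], [0.8, 0.8, 0, 0, 0, 0], [1, 1, 0, 0, 0, 0], [1, 1, 0, 0, 0, 0]]}}

```text
clock: 1.85
tool_pos: [0.3801, -0.2896, 0.3449]
orientation: [180.0, -0.1, 103.6]
force: [0.0, 0.6, -0.5]
opening: 0.0878
```

>>> {"fn": "drive_tool", "kwargs": {"moves": [[0.2, 0.2, 0, 0, 0, 0], [0.4, 0.4, 0, 0, 0, 0], [0.6, 0.6, 0, 0, 0, 0], [0.8, 0.8, 0, 0, 0, 0], [1, 1, 0, 0, 0, 0], [1, 1, 0, 0, 0, 0]]}}

```text
clock: 2.45
tool_pos: [0.4919, -0.1056, 0.343]
orientation: [-179.8, -0.2, 103.8]
force: [-0.5, 0.0, 0.4]
opening: 0.0875
```

>>> {"fn": "drive_tool", "kwargs": {"moves": [[0.25, 0.2, 0, 0, 0, 0.03], [0.5, 0.4, 0, 0, 0, 0.06], [0.75, 0.6, 0, 0, 0, 0.113], [1, 0.75, 0, 0, 0, 0.113], [1, 0.75, 0, 0, 0, 0.113], [1, 0.75, 0, 0, 0, 0.113]]}}

```text
clock: 3.05
tool_pos: [0.5652, 0.0668, 0.3414]
orientation: [-179.6, -0.1, 97.1]
force: [0.5, -0.4, 0.1]
opening: 0.0877
```

>>> {"fn": "drive_tool", "kwargs": {"moves": [[0.25, 0, 0, 0, 0, 0], [0.5, -0.05, 0, 0, 0, 0], [0.75, -0.1, 0.1, 0, 0, 0], [1, -0.12, 0.3, 0, 0, 0], [1, -0.12, 0.6, 0, 0, 0], [1, -0.12, 0.8, 0, 0, 0], [1, -0.12, 0.8, 0, 0, 0]]}}

```text
clock: 3.75
tool_pos: [0.5255, 0.2106, 0.2173]
orientation: [-179.2, 0.1, 97.0]
force: [0.1, -0.8, -0.4]
opening: 0.0871
```

```bash
python3 - <<'E'
from plant import sensors, vision
import cv2,pickle
from h import *
o=sensors.get_obs();print(o["tool_pos"],o["orientation"])
s=vision.snapshot("wrist");im=s["pixels"][:,:,::-1].copy()
for a,c,k in blobs(s,(22,150,100),(32,255,255),100):
    pts=np.array([ray(s,p,.092)[:2] for p in k],np.float32)
    print(a,c,ray(s,c,.092),cv2.minAreaRect(pts))
print(proj(s,[.522,.2635,.092]))
cv2.imwrite("pics/w1.png",im)
E
```

```text
[0.52553275 0.21064227 0.21725548] [-1.79201198e+02  1.18455022e-01  9.70018637e+01]
1395 [370.89247312 190.1562724 ] [0.52028737 0.26307259 0.092     ] ((0.5217341780662537, 0.2633051574230194), (0.07166962325572968, 0.021926863119006157), 6.039982318878174)
[np.float64(371.02649864313264), np.float64(191.7995113890743)]
```

View pics/w1.png

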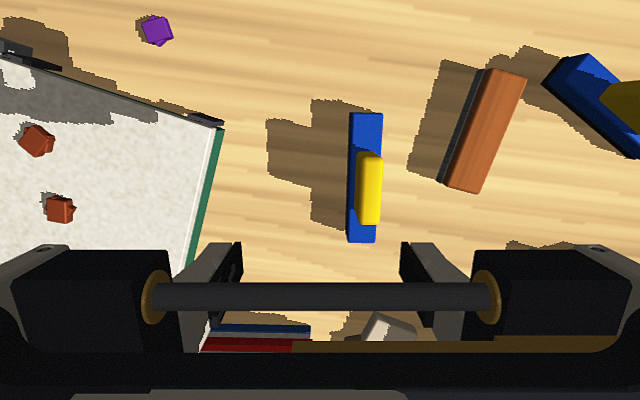

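The wrist view shows the scraper at (365,180), with its grip at (0.5217, 0.2633) and a yaw of 6.0°. That agrees with the top view. I'll line up with it and then descend.

>>> {"fn": "drive_tool", "kwargs": {"moves": [[0.2, 0.02, 0, -0.013, 0, 0.013], [0.352, 0.02, 0, -0.013, 0, 0.013], [0.352, 0.02, 0.3, -0.013, 0, 0.013], [0.352, 0.02, 0.55, -0.013, 0, 0.013], [0.352, 0.02, 0.55, -0.013, 0, 0.013], [0.352, 0.02, 0.55, -0.013, 0, 0.013]]}}

```text
clock: 4.4
tool_pos: [0.5246, 0.2637, 0.1403]
orientation: [179.7, 0.1, 96.2]
force: [0.8, -1.1, 0.9]
opening: 0.0877
```

>>> {"fn": "drive_tool", "kwargs": {"moves": [[0, -0.02, 0.15, 0.005, 0, 0], [0, -0.02, 0.3, 0.005, 0, 0], [0, -0.02, 0.45, 0.005, 0, 0], [0, -0.02, 0.58, 0.005, 0, 0], [0, -0.02, 0.62, 0.005, 0, 0], [0, -0.02, 0.62, 0.005, 0, 0], [0, -0.02, 0.62, 0.005, 0, 0]]}}

```text
clock: 5.1
tool_pos: [0.5236, 0.2642, 0.0495]
orientation: [179.8, -0.0, 96.2]
force: [-0.1, -0.7, -0.1]
opening: 0.0876
```

>>> {"fn": "drive_tool", "kwargs": {"moves": [[0, -0.01, 0.015, 0, 0, 0], [0, -0.01, 0.015, 0, 0, 0], [0, -0.01, 0.015, 0, 0, 0], [0, -0.01, 0.015, 0, 0, 0], [0, -0.01, 0.015, 0, 0, 0], [0, -0.01, 0.015, 0, 0, 0], [0, -0.01, 0.015, 0, 0, 0]], "fingers": -1}}

```text
clock: 5.8
tool_pos: [0.5221, 0.264, 0.0472]
orientation: [179.8, -0.0, 96.2]
force: [-0.0, 0.3, -0.6]
opening: 0.0378
```

>>> {"fn": "drive_tool", "kwargs": {"moves": [[0, 0, 0, 0, 0, 0], [0, 0, 0, 0, 0, 0], [0, 0, 0, 0, 0, 0]]}}

```text
clock: 6.1
tool_pos: [0.522, 0.2639, 0.047]
orientation: [179.8, -0.0, 96.2]
force: [-0.3, -0.5, -0.1]
opening: 0.0243
```

>>> {"fn": "drive_tool", "kwargs": {"moves": [[0, 0, -0.1, 0, 0, 0], [0, 0, -0.3, 0, 0, 0], [0, 0, -0.5, 0, 0, 0], [0, 0, -0.7, 0, 0, 0], [0, 0, -0.8, 0, 0, 0], [0, 0, -0.8, 0, 0, 0]]}}

```text
clock: 6.7
tool_pos: [0.5227, 0.2647, 0.1694]
orientation: [179.6, -0.2, 96.2]
force: [1.2, 0.4, -2.3]
opening: 0.0238
```

```bash
python3 - <<'E'
from plant import sensors, vision
import cv2
from h import *
s=vision.snapshot("wrist");im=s["pixels"][:,:,::-1].copy()
cv2.imwrite("pics/w2.png",im)
o=sensors.get_obs();print(o["tool_pos"],o["orientation"],o["opening"],o["force"])
E
```

```text
[0.52173801 0.26412041 0.16746471] [ 1.79767955e+02 -9.04468568e-02  9.62168760e+01] 0.023925203513345573 [-0.53234944 -0.50563173 -3.02250962]
```

View pics/w2.png

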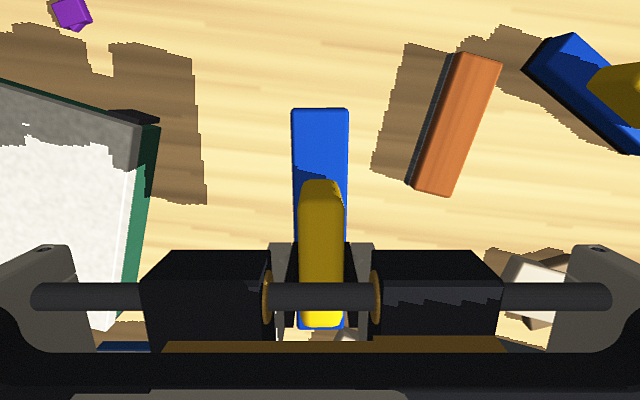

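The wrist view shows the scraper held level, centred at (320,220), and the force reading indicates about 300 g. Next I'll carry it over the desk.

>>> {"fn": "drive_tool", "kwargs": {"moves": [[-0.2, 0.02, 0, 0, 0, 0.05], [-0.4, 0.05, 0, 0, 0, 0.12], [-0.6, 0.08, 0, 0, 0, 0.18], [-0.8, 0.11, 0, 0, 0, 0.24], [-1, 0.14, 0, 0, 0, 0.292], [-1, 0.14, 0, 0, 0, 0.292], [-1, 0.14, 0, 0, 0, 0.292]]}}

```text
clock: 7.45
tool_pos: [0.558, 0.1163, 0.1655]
orientation: [179.9, -0.1, 78.6]
force: [-1.3, 1.0, -1.7]
opening: 0.0237
```

>>> {"fn": "drive_tool", "kwargs": {"moves": [[-0.2, 0.06, 0, 0, 0, 0], [-0.4, 0.13, 0, 0, 0, 0], [-0.6, 0.2, 0, 0, 0, 0], [-0.74, 0.25, 0, 0, 0, 0], [-0.76, 0.25, 0.05, 0, 0, 0], [-0.76, 0.25, 0.15, 0, 0, 0], [-0.76, 0.25, 0.2, 0, 0, 0], [-0.76, 0.25, 0.2, 0, 0, 0]]}}

```text
clock: 8.25
tool_pos: [0.5711, -0.0022, 0.1335]
orientation: [-179.9, 0.0, 78.7]
force: [0.3, 0.0, -3.0]
opening: 0.0237
```

```bash
python3 - <<'E'
from plant import sensors, vision
import cv2
from h import *
s=vision.snapshot("top");im=s["pixels"][:,:,::-1].copy()
cv2.imwrite("pics/t2.png",cv2.resize(im[120:320,320:580],None,fx=3,fy=3))
o=sensors.get_obs();print(o["tool_pos"],o["orientation"],o["opening"],o["force"])
for a,c,k in blobs(s,(0,120,50),(12,255,255),20):
    if 350<c[0]<480 and 160<c[1]<260:print(a,c,ray(s,c,.068))
E
```

```text
[ 0.57183619 -0.00218228  0.13453017] [-1.79966065e+02 -2.04186808e-02  7.86809979e+01] 0.02391263478115024 [ 0.14288824  0.12825167 -1.68367946]
120 [441.68333333 243.93333333] [ 0.51534724 -0.09777677  0.068     ]
```

View pics/t2.png

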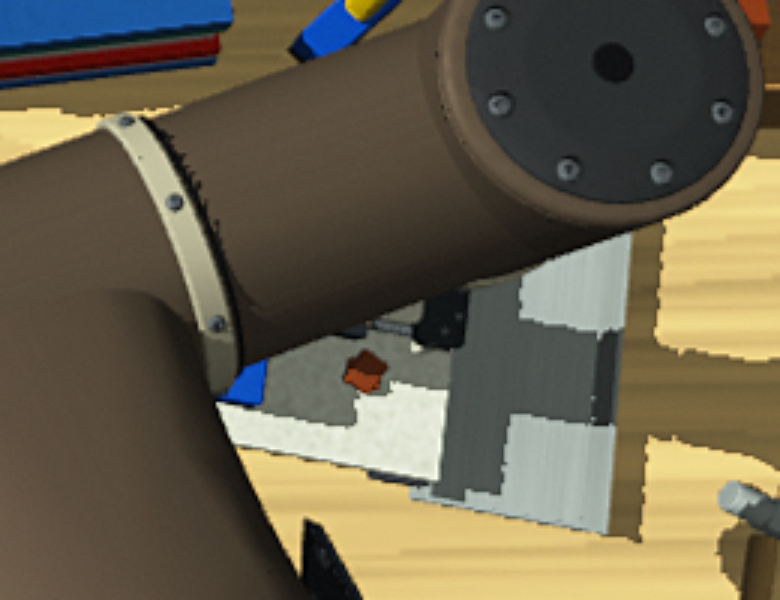

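The top crop shows chip A at (441,244), unmoved. The arm hides chip B. The scraper is behind both chips, so I'll lower its sole to just above the desk.

>>> {"fn": "drive_tool", "kwargs": {"moves": [[0, 0, 0.06, 0, 0, 0], [0, 0, 0.11, 0, 0, 0], [0, 0, 0.15, 0, 0, 0], [0, 0, 0.155, 0, 0, 0], [0, 0, 0.155, 0, 0, 0], [0, 0, 0.155, 0, 0, 0]]}}

```text
clock: 8.9
tool_pos: [0.5721, -0.0022, 0.1116]
orientation: [-180.0, -0.0, 78.7]
force: [-0.5, -0.9, -2.0]
opening: 0.0236
```

```bash
python3 - <<'E'
from plant import sensors, vision
import cv2
from h import *
for n in("wrist","scene"):
    s=vision.snapshot(n);im=s["pixels"][:,:,::-1].copy()
    if n=="scene": im=cv2.resize(im[80:230,170:370],None,fx=4,fy=4,interpolation=cv2.INTER_CUBIC)
    cv2.imwrite(f"pics/{n}3.png",im)
o=sensors.get_obs();print(o["tool_pos"],o["orientation"],o["opening"],o["force"])
E
```

```text
[ 0.57205482 -0.00215081  0.11164316] [-1.79998364e+02 -3.66121323e-02  7.86769537e+01] 0.023680077437654164 [ 0.48839199  0.47976813 -2.21077085]
```

View pics/wrist3.png

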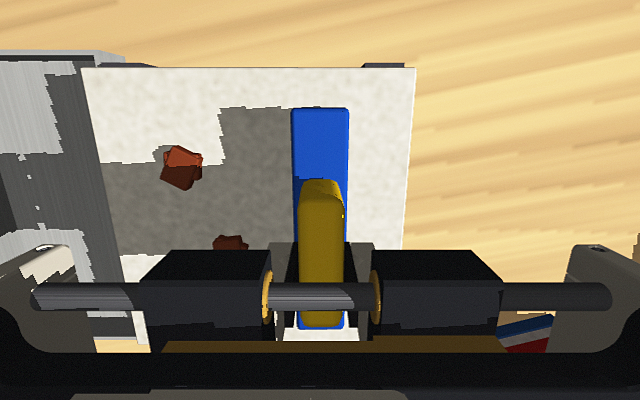

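View pics/scene3.png

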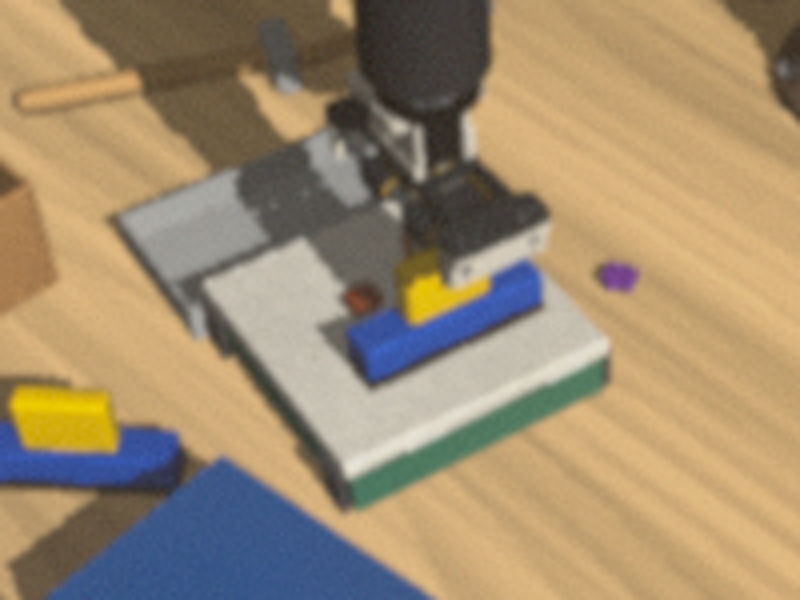

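The wrist and scene views show both chips ahead of the blue foot, at wrist pixels (182,167) and (230,243). The sole is parallel to the desk edge. I'll lower it another 2 mm and push.

>>> {"fn": "drive_tool", "kwargs": {"moves": [[0, 0, 0.015, 0, 0, 0], [-0.05, 0, 0.017, 0, 0, 0], [-0.15, 0, 0.017, 0, 0, 0], [-0.25, 0, 0.017, 0, 0, 0], [-0.35, 0, 0.017, 0, 0, 0], [-0.45, 0, 0.017, 0, 0, 0], [-0.55, 0, 0.017, 0, 0, 0], [-0.62, 0, 0.017, 0, 0, 0]]}}

```text
clock: 9.8
tool_pos: [0.5534, -0.095, 0.1091]
orientation: [180.0, -0.0, 78.6]
force: [0.5, -0.1, -1.5]
opening: 0.0237
```

```bash
python3 - <<'E'
from plant import sensors, vision
import cv2
from h import *
for n in("wrist",):
    s=vision.snapshot(n);im=s["pixels"][:,:,::-1].copy()
    cv2.imwrite(f"pics/{n}4.png",im)
o=sensors.get_obs();print(o["tool_pos"],o["orientation"],o["opening"],o["force"])
v=o["tool_pos"][:2]-np.array([.574,-.054]);print(v@[.981,-.196],v@[.196,.981])
E
```

```text
[ 0.55307655 -0.09572953  0.1090606 ] [-1.79984583e+02 -2.07019863e-02  7.86068089e+01] 0.023820814540247825 [-0.27013178 -1.01286166 -2.7703295 ]
-0.012346915101737162 -0.04503766914510989
```

View pics/wrist4.png

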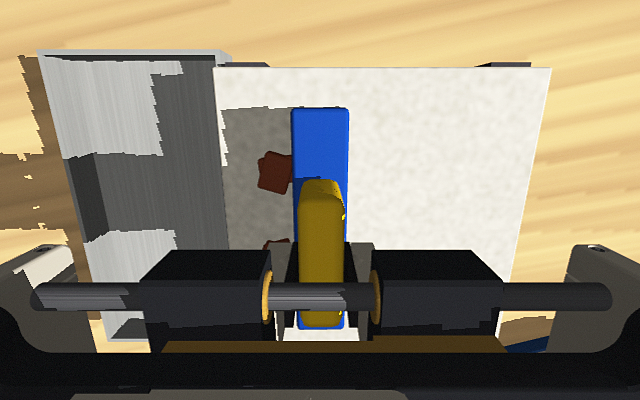

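Both chips are in contact with the foot, at wrist pixels (275,172) and (277,243). I'll continue over the edge.

>>> {"fn": "drive_tool", "kwargs": {"moves": [[-0.08, 0, 0, 0, 0, 0], [-0.16, 0, 0, 0, 0, 0], [-0.24, 0, 0, 0, 0, 0], [-0.32, 0, 0, 0, 0, 0], [-0.4, 0, 0, 0, 0, 0], [-0.47, 0, 0, 0, 0, 0], [-0.47, 0, 0, 0, 0, 0], [-0.47, 0, 0, 0, 0, 0]]}}

```text
clock: 10.65
tool_pos: [0.539, -0.1652, 0.109]
orientation: [-180.0, -0.0, 78.6]
force: [0.4, -0.8, -1.5]
opening: 0.0238
```

```bash
python3 - <<'E'
from plant import sensors, vision
import cv2
from h import *
for n in("wrist",):
    s=vision.snapshot(n);im=s["pixels"][:,:,::-1].copy()
    cv2.imwrite(f"pics/{n}5.png",im)
o=sensors.get_obs();print(o["tool_pos"],o["orientation"],o["opening"],o["force"])
v=o["tool_pos"][:2]-np.array([.574,-.054]);print(v@[.981,-.196],v@[.196,.981])
E
```

```text
[ 0.53915403 -0.16494356  0.10899598] [-1.79983187e+02 -2.30098141e-02  7.85840515e+01] 0.02372952461161076 [ 0.29343482 -0.18037435 -2.27511291]
-0.012438962010087056 -0.11566544657000635
```

View pics/wrist5.png

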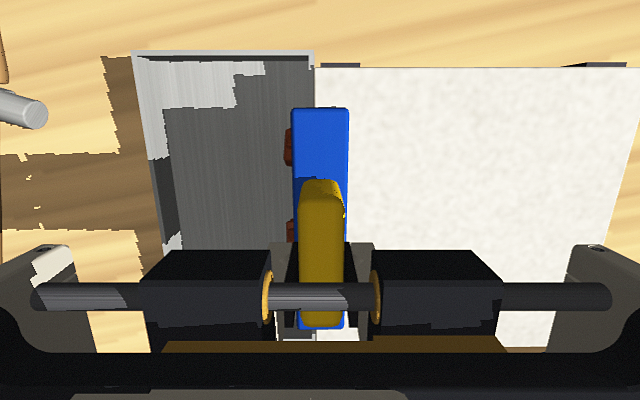

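The chips show at (288,147) and (290,230), just below the front of the foot. I'll back off and check them.

>>> {"fn": "drive_tool", "kwargs": {"moves": [[0.1, 0, -0.02, 0, 0, 0], [0.25, 0, -0.05, 0, 0, 0], [0.4, 0, -0.1, 0, 0, 0], [0.55, 0, -0.1, 0, 0, 0], [0.7, 0, -0.1, 0, 0, 0], [0.7, 0, -0.1, 0, 0, 0]]}}

```text
clock: 11.3
tool_pos: [0.5609, -0.0589, 0.1244]
orientation: [180.0, -0.1, 78.8]
force: [-0.4, 0.6, -2.2]
opening: 0.0239
```

```bash
python3 - <<'E'
from plant import sensors, vision
import cv2
from h import *
for n in("wrist","scene"):
    s=vision.snapshot(n);im=s["pixels"][:,:,::-1].copy()
    if n=="scene": im=cv2.resize(im[80:230,170:370],None,fx=4,fy=4,interpolation=cv2.INTER_CUBIC)
    cv2.imwrite(f"pics/{n}6.png",im)
o=sensors.get_obs();print(o["tool_pos"],o["orientation"],o["opening"],o["force"])
v=o["tool_pos"][:2]-np.array([.574,-.054]);print(v@[.981,-.196],v@[.196,.981])
E
```

```text
[ 0.56008553 -0.06075004  0.1241819 ] [-1.79989360e+02 -2.49751534e-02  7.87028382e+01] 0.023726248454824406 [-0.75262695 -0.34409952 -2.53897641]
-0.012327088772802927 -0.009349025421770777
```

View pics/wrist6.png

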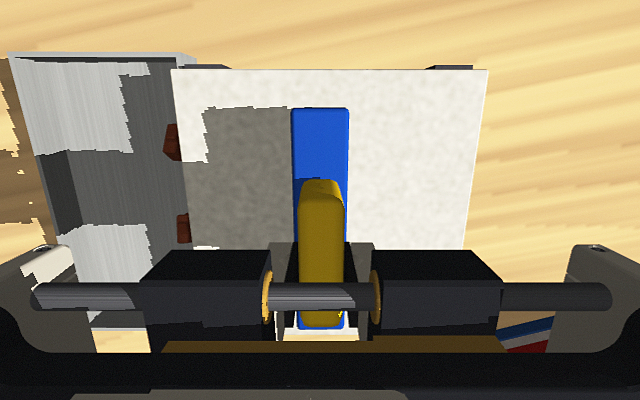

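View pics/scene6.png

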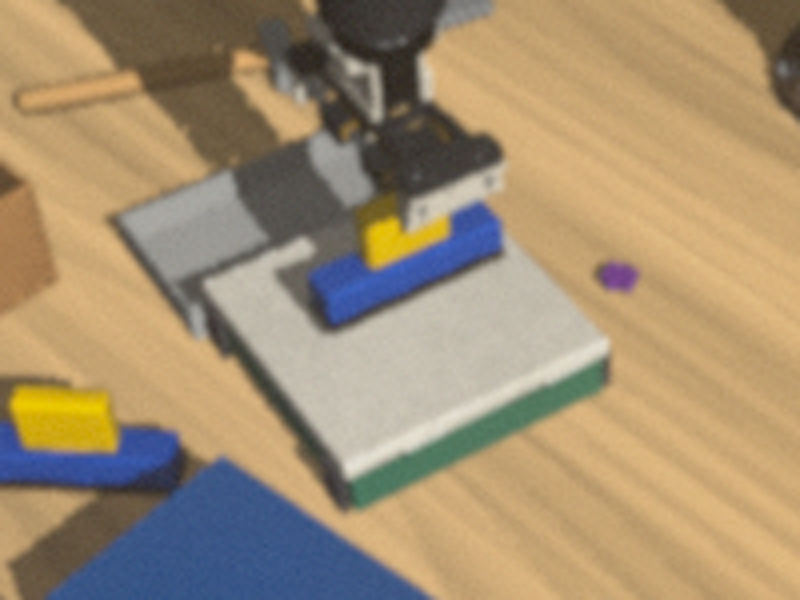

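Both chips are in the tray. The desk edge partly hides them at (172,142) and (184,228), so they are below the desk top. The desk is clear. I'll set the scraper down at its centre.

>>> {"fn": "drive_tool", "kwargs": {"moves": [[0, 0, 0.04, 0, 0, 0], [0, 0, 0.07, 0, 0, 0], [0, 0, 0.09, 0, 0, 0], [0, 0, 0.1, 0, 0, 0], [0, 0, 0.1, 0, 0, 0], [0, 0, 0.1, 0, 0, 0]]}}

```text
clock: 12.0
tool_pos: [0.5601, -0.0609, 0.1092]
orientation: [-180.0, -0.0, 78.7]
force: [0.2, 1.0, -1.8]
opening: 0.0235
```

>>> {"fn": "drive_tool", "kwargs": {"moves": [[0, 0, 0.005, 0, 0, 0], [0, 0, 0.01, 0, 0, 0], [0, 0, 0.01, 0, 0, 0], [0, 0, 0.01, 0, 0, 0]]}}

```text
clock: 12.4
tool_pos: [0.5602, -0.0609, 0.1077]
orientation: [-180.0, -0.0, 78.7]
force: [0.2, -0.1, -1.6]
opening: 0.0235
```

>>> {"fn": "drive_tool", "kwargs": {"moves": [[0, 0, 0.005, 0, 0, 0], [0, 0, 0.01, 0, 0, 0], [0, 0, 0.01, 0, 0, 0], [0, 0, 0.01, 0, 0, 0]]}}

```text
clock: 12.8
tool_pos: [0.5601, -0.061, 0.107]
orientation: [180.0, -0.0, 78.7]
force: [-3.1, 0.8, 4.4]
opening: 0.0237
```

The sole is touching: the vertical force went from -2 N to +4.4 N. I'll release.

>>> {"fn": "drive_tool", "kwargs": {"moves": [[0, 0, 0, 0, 0, 0], [0, 0, 0, 0, 0, 0], [0, 0, 0, 0, 0, 0], [0, 0, 0, 0, 0, 0], [0, 0, 0, 0, 0, 0], [0, 0, 0, 0, 0, 0], [0, 0, 0, 0, 0, 0], [0, 0, 0, 0, 0, 0]], "fingers": 1}}

```text
clock: 13.6
tool_pos: [0.5601, -0.061, 0.107]
orientation: [180.0, -0.0, 78.7]
force: [0.1, 0.7, 0.4]
opening: 0.0821
```

>>> {"fn": "drive_tool", "kwargs": {"moves": [[0, 0, -0.1, 0, 0, 0], [0, 0, -0.2, 0, 0, 0], [0, 0, -0.4, 0, 0, 0], [0, 0, -0.6, 0, 0, 0], [0, 0, -0.8, 0, 0, 0], [0, 0, -1, 0, 0, 0], [0, 0, -1, 0, 0, 0]]}}

```text
clock: 14.3
tool_pos: [0.5623, -0.0611, 0.2618]
orientation: [179.6, -0.1, 78.7]
force: [-0.2, -0.9, 0.2]
opening: 0.0877
```

>>> {"fn": "drive_tool", "kwargs": {"moves": [[0.2, 0, -0.1, 0, 0, 0], [0.5, 0, -0.2, 0, 0, 0], [0.75, 0, -0.3, 0, 0, 0], [1, 0, -0.3, 0, 0, 0], [1, 0, -0.3, 0, 0, 0]]}}

```text
clock: 14.8
tool_pos: [0.5918, 0.0897, 0.3062]
orientation: [179.6, -0.1, 78.9]
force: [0.2, -0.1, -0.4]
opening: 0.088
```

>>> {"fn": "drive_tool", "kwargs": {"moves": [[0.25, 0, 0, 0, 0, 0], [0.5, 0, 0, 0, 0, 0], [0.75, 0, 0, 0, 0, 0], [1, 0, 0, 0, 0, 0], [1, 0, 0, 0, 0, 0]]}}

```text
clock: 15.3
tool_pos: [0.6207, 0.2402, 0.3043]
orientation: [179.7, -0.1, 79.1]
force: [0.6, -0.1, 0.3]
opening: 0.0876
```

```bash
python3 - <<'E'
from plant import sensors, vision
import cv2
from h import *
for n in("top","scene"):
    s=vision.snapshot(n);im=s["pixels"][:,:,::-1].copy()
    if n=="scene": im=cv2.resize(im[80:230,170:370],None,fx=4,fy=4,interpolation=cv2.INTER_CUBIC)
    else:
        im=cv2.resize(im[140:320,320:560],None,fx=3.2,fy=3.2,interpolation=cv2.INTER_CUBIC)
        for a,c,k in blobs(s,(22,150,100),(32,255,255),100): print("y",c,ray(s,c,.14))
        for a,c,k in blobs(s,(0,120,30),(12,255,255),15):
            if 350<c[0]<560 and 160<c[1]<310:
                p=ray(s,c,.012);v=p[:2]-[.574,-.054];print("r",a,c,p,v@[.981,-.196],v@[.196,.981])
    cv2.imwrite(f"pics/{n}7.png",im)
o=sensors.get_obs();print(o["clock"],o["tool_pos"],o["orientation"],o["opening"],o["force"])
E
```

```text
y [450.21130952 110.23809524] [ 0.80696036 -0.11589982  0.14      ]
y [435.30952381 220.37414966] [ 0.56047526 -0.06460488  0.14      ]
y [154.53221289 298.91316527] [0.40829714 0.5191662  0.14      ]
r 53 [475.81132075 222.05660377] [ 0.57081254 -0.20351836  0.012     ] 0.02617870405772579 -0.14730225390726548
r 58 [471.81034483 256.55172414] [ 0.48750988 -0.18613306  0.012     ] -0.058948731296485174 -0.14657459898888325
15.4 [0.62039963 0.23726279 0.30525593] [ 1.79679365e+02 -5.53427677e-02  7.89703466e+01] 0.08772959751009768 [-0.22006566 -1.01868905  0.08723898]
```

View pics/top7.png

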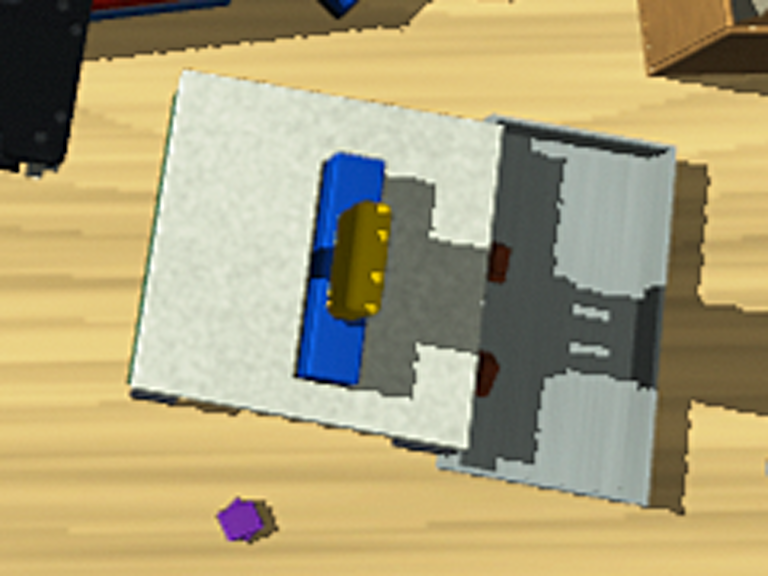

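View pics/scene7.png

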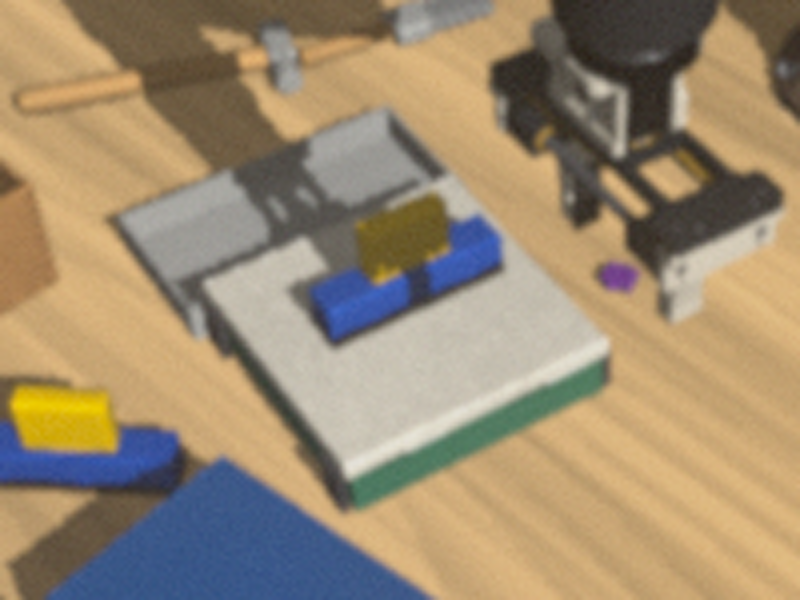

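The top view shows both chips in the tray at (476,222) and (472,257), and the desk is clear. The scraper stands upright at about (435,220) and the gripper is well away.

```bash
python3 -c "
from plant import ticket
print(ticket.close_job())"
```

```text
the job is handed in; nothing more can be done
None
```

I gripped the nearest blue scraper, 0.59 m from the base, by its yellow grip. One push with it took both chips over the -y edge. I then set it down near the desk centre and let go at about 13.6 s, with the arm clear and the job handed in after 15.4 s.

**Last checks:**
- **Chips:** the top view shows both in the tray, about 147 mm from the board centre on the -y side. The desk edge partly hides them, so I couldn't see whether they lie flat or lean against the desk side.
- **Scraper and decoy:** the scraper stands upright on the cleared desk, and the purple decoy looks untouched.
- **Forces:** the highest reading I saw was about 5 N, as the scraper touched down.

No check failed or disagreed. The arm hid chip B in the top view just before the push, but the wrist view showed both chips ahead of the scraper.

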